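Uncover a parts cup, tip its nuts into the sorting tray, stand it with the empties

TASK

Take the orange cover off the blue parts cup and lay it squarely on the pile of covers. Then lift the cup, tip it over the large cream tray so that all four brass nuts drop out into the tray, and stand the empty cup upright in the small mint-green tray. Do not push the black eye loupe, the eraser or the calculator away from where they lie.

Things in the scene. Friction and masses are not known exactly. Their poses are not given: they have to be found in the camera images.
- cup: blue open flared cup: 48 mm diameter at the foot, 58 at the rim, 75 mm high, wall 3, floor 4, 90 g; holds four loose nuts; starts upright on the desk, covered. Origin: centre of underside, z out of the mouth (up). 40 to 58 mm above the foot it is 53 to 56 mm wide: hold it there across from above. The nuts slide out once its axis is about 115 degrees or more from upright.
- cover: the cup's cover, lying loose and flat on the cup's rim at the start (underside 75 mm above the desk), overhanging it by 2 mm at the middle of each side: square flat orange plastic plate, 62 x 62 x 10 mm with slightly rounded edges, 50 g. Origin: centre of its underside; x and y parallel to its edges, z up.
- pile_top: upper of the two covers already piled on the desk (its top is 20 mm above the desk), loose: square flat orange plastic plate, 62 x 62 x 10 mm with slightly rounded edges, 50 g. Origin: centre of its underside; x and y parallel to its edges, z up.
- pile_low: lower of the two covers of the pile, loose, lying on the desk: square flat orange plastic plate, 62 x 62 x 10 mm with slightly rounded edges, 50 g. Origin: centre of its underside; x and y parallel to its edges, z up.
- nut_1: brass hexagon nut, 16 mm across the flats, 18.5 mm across the corners, 12 mm high, 20 g, slippery (friction about 0.3 on the cup); one of four that start inside the cup. Origin: centre of its underside, z along the nut's axis.
- nut_2: brass hexagon nut, 16 mm across the flats, 18.5 mm across the corners, 12 mm high, 20 g, slippery (friction about 0.3 on the cup); one of four that start inside the cup. Origin: centre of its underside, z along the nut's axis.
- nut_3: brass hexagon nut, 16 mm across the flats, 18.5 mm across the corners, 12 mm high, 20 g, slippery (friction about 0.3 on the cup); one of four that start inside the cup. Origin: centre of its underside, z along the nut's axis.
- nut_4: brass hexagon nut, 16 mm across the flats, 18.5 mm across the corners, 12 mm high, 20 g, slippery (friction about 0.3 on the cup); one of four that start inside the cup. Origin: centre of its underside, z along the nut's axis.
- sort_tray: large cream sorting tray, fixed on the desk, open on top, 281 mm along its own x, 209 mm along its own y, rim 54 mm above the desk, inner floor about 230 x 160 mm at about 10 mm above the desk, sides sloping. Origin: centre of its underside.
- mint_tray: small mint-green tray, fixed on the desk, 128 mm along its own x, 160 mm along its own y, rim 26 mm above the desk, flat inner floor 104 x 136 mm, 2 mm above the desk; empty at the start. Origin: centre of its underside.
- lens: bystander: small black loose eye loupe (a short flared tube), 39 mm diameter, 35 mm high, standing. Origin: centre of its underside.
- rubber: bystander: loose white eraser in a blue sleeve, 20 x 53 x 11 mm, long along its own y. Origin: centre of its underside.
- calc: bystander: loose dark grey calculator, 145 x 91 x 18 mm, behind the trays. Origin: centre of its underside.
- cup_rim (a point): centre of the cup's mouth, 75 mm above its underside on its axis

How it is judged:
By the outcome, as a careful person would: the job done as asked, in the order asked, and still so for the second after the job is handed in, with the robot touching nothing.
It also fails if it takes over 54 s, if anything falls off the work surface, if the arm or the gripper's body presses on something with over 40 N, if the wrist force passes 120 N, or if a joint passes its speed limit or range.

ROBOT

A 7-joint arm with a two-finger parallel gripper is mounted at the origin on a cart in front of the work surface, level with it; the furniture and walls round the work are solid. World frame = base frame: x ahead of the robot, y to its left, z up, the work surface at z = 0. Lengths are in m, angles in rad, forces in N, time in s.
With the tool pointing down it reaches from about 0.4 to 0.925 m from the base axis. Payload 4.1 kg.
Tool frame: the origin (TCP) lies midway between the tips of the shut fingers; the grasp point (between the pads) lies 19 mm behind it; z points along the fingers, y is the line along which they close (so a half turn about z gives the same grasp; the last joint's range is limited). The gripper opens to 85 mm and grips with 20 to 120 N. Pads are 22 mm wide; open, the fingers measure 114 mm over their backs; the gripper's body (76 mm by 85 mm) begins 54 mm behind the grasp point. The pads swing forward as they close: fully open they stand 13 mm farther back than shut.
Start: joints at [1.087, 0.398, 0.045, 1.537, -0.019, 1.207, -0.051], TCP at [0.244, -0.602, 0.231] pointing down, gripper open.
Joint ranges: [-2.82, 2.82], [-0.49, 2.23], [-1.37, 1.46], [0, 2.46], [-1.36, 4.5], [0.23, 2], [-2.94, 2.94]. Speed limits (rad/s): [2.57, 2.57, 3.14, 3.14, 3.14, 3.14, 3.14].

INTERFACE

Orientations are given as a rotation vector (axis times angle).
In Python, from workcell import bot gives the robot as it stands.
- The arm moves only by the tool step_arm, never from a script. Its argument "increments" is a list of rows, each an object with "delta_pos": the shift along the tool's x, y, z in units of 0.5 m (1.0 is 0.5 m), a list of three; "rotation": the turn, a rotation vector about the tool's x, y, z in units of pi/2 rad (1.0 is pi/2 rad), a list of three; "claw": the finger opening in mm, from 0 to 85.4. A call has exactly 10 rows; each row shifts and turns the commanded pose from where the row before left it, along the tool's axes as they then stand; what a row does not reach is not made up. A row lasts 1/8 s, in which the tool goes at most 62.5 mm and 10.7 degrees, less where a joint would pass 70% of its speed; a pose out of reach is approached as far as the arm can. A call with a number of a shift or a turn outside -1 to 1 is refused whole. A call with a gripper value outside its range is refused whole. The fingers move at their own pace and stop on an object; "force" is the grip in N (left out, the last holds). Time passes only in rows, so rows that do not move let the fingers close, or fill a call up. It gives the time, the measured TCP pose, the force, the opening and the grip force at its end, in the units of the state.
- bot.observe(): the state, without advancing time (a new reading comes with each control period).
- bot.capture(name): name is "side" or "top" or "wrist"; returns a dict with "pixels" (420x560x3 uint8, red, green, blue), "camera_matrix" (3x3 intrinsics, pixels), "k1" (the pictures are not rectified: a ray, as slopes to the right and down, at radius r is drawn at 1 + k1 r^2 times it, then the intrinsics apply), "camera_from_world" (4x4, takes a point from world to camera coordinates). Camera axes: x right, y up, looking along -z (the intrinsics and any distortion apply to the point x, -y, -z); pixel columns grow to the right and rows downward; lengths in m; the calibration is good to about 2 mm. A picture is of the moment at which its call begins. There is no depth.
- bot.sign_off(): hands the job in; it is judged then, once.
The state is a dict: "time": time; "qpos": joint angles; "qd": joint speeds; "joint_efforts": joint torques, N m; "eef_pos": TCP position; "orientation": TCP orientation; "wrist_force": force on the tool from outside, world axes, zero at the start; "ft_torque": the same for the moment, N m; "width": opening from 0.0 (shut) to 1.0 (fully open); "grip_force": force on a finger pad.
Only numpy, scipy, OpenCV 4.12 (cv2) and the standard library are available. Lean on these libraries where they do the work, as an engineer would, in place of code of your own. Each camera call takes 0.05 s, during which the arm holds its last target. There are 200 camera calls.

## Working session

There is one attempt and no reset: what is moved stays moved. The work goes in short steps, Python scripts to look and compute and a tool call to move; the robot and the scene stay as the last step left them, time stands still between calls to the robot, and variables do not carry over. Pictures are saved under pics/ and viewed, at most 10 in all, crops included, and the job is handed in when it is done.

Besides the shell and the picture viewer there is one more tool, called as name(argument=value, ...), one argument or row to a line, values as JSON. step_arm: Moves the arm, as the interface text tells. Shifts and turns lie within -1 to 1; 1 stands for 0.5 m of shift or pi/2 rad of turn. Its arguments: {"type":"object","properties":{"increments":{"type":"array"},"force":{"type":"number"}},"required":["increments"]}

```bash
mkdir -p pics; cat > h.py <<'E'
import numpy as np, cv2
from workcell import bot
from scipy.spatial.transform import Rotation as R
def save(c,n): cv2.imwrite('pics/'+n,cv2.cvtColor(c['pixels'],cv2.COLOR_RGB2BGR))
def ray(c,px):
    K=np.array(c['camera_matrix']);k=c['k1'];px=np.atleast_2d(px).astype(float)
    d=np.c_[(px[:,0]-K[0,2])/K[0,0],(px[:,1]-K[1,2])/K[1,1]];s=d.copy()
    for _ in range(30): s=d/(1+k*(s**2).sum(1,keepdims=True))
    T=np.array(c['camera_from_world']);Rt=T[:3,:3].T
    v=np.c_[s[:,0],-s[:,1],-np.ones(len(s))]@Rt.T
    return -Rt@T[:3,3],v
def onz(c,px,z):
    o,v=ray(c,px);return o+v*((z-o[2])/v[:,2])[:,None]
def proj(c,P):
    T=np.array(c['camera_from_world']);q=np.atleast_2d(P)@T[:3,:3].T+T[:3,3]
    s=np.c_[q[:,0],-q[:,1]]/-q[:,2:];s=s*(1+c['k1']*(s**2).sum(1,keepdims=True))
    K=np.array(c['camera_matrix']);return s*[K[0,0],K[1,1]]+[K[0,2],K[1,2]]
E
python3 - <<'E'
from h import *
np.set_printoptions(precision=3,suppress=True)
for n in('top','side'):
    c=bot.capture(n);save(c,n+'0.png');o,v=ray(c,[280,210]);print(n,o,v,c['k1'])
    np.save('pics/%s0.npy'%n,c,allow_pickle=True)
print(bot.observe())
E
```

```text
top [0.45  0.147 0.935] [[ 0.112  0.01  -0.994]] -0.04016184545347638
side [0.493 0.939 0.395] [[ 0.072 -0.93  -0.36 ]] 0.04443277706320557
{'time': 0.1, 'qpos': array([ 1.087,  0.399,  0.045,  1.538, -0.019,  1.207, -0.051]), 'qd': array([ 0.001, -0.002, -0.002, -0.004,  0.001,  0.   ,  0.001]), 'joint_efforts': array([  0.004, -47.626,   1.37 , -25.495,   0.012,   0.005,   0.   ]), 'eef_pos': array([ 0.244, -0.602,  0.23 ]), 'orientation': array([-3.082, -0.601,  0.001]), 'wrist_force': array([-0.189,  0.538,  0.09 ]), 'ft_torque': array([-0.021,  0.014,  0.01 ]), 'grip_force': 0.0, 'width': 0.9996916045058216}
```

View pics/top0.png

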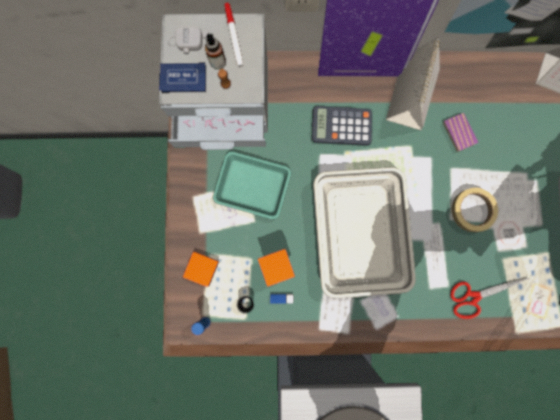

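View pics/side0.png

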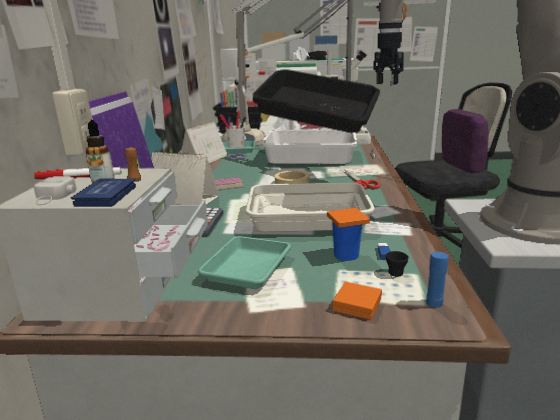

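The top view shows the covered cup at about (276,268), the pile (200,268), mint tray (253,184), cream tray (364,231), loupe (246,304), eraser (281,298) and calculator (342,125). The side view shows the pile at (358,300), the cup at (347,235), and a black box-like lamp head at (315,98) to check for clearance.

```bash
cat >> h.py <<'E'
def mask(c,name):
    h=cv2.cvtColor(c['pixels'],cv2.COLOR_RGB2HSV)
    lo,hi={'orange':((5,180,120),(16,255,255)),'mint':((70,70,90),(86,200,255)),'cream':((15,10,140),(40,70,255)),'blue':((102,150,60),(122,255,255)),'dark':((0,0,0),(180,255,45))}[name]
    return cv2.inRange(h,lo,hi)
def blobs(c,name,amin=60):
    cs,_=cv2.findContours(mask(c,name),cv2.RETR_EXTERNAL,cv2.CHAIN_APPROX_NONE)
    return sorted([x for x in cs if cv2.contourArea(x)>amin],key=cv2.contourArea,reverse=True)
def rect(c,ct,z):  # min-area rectangle in world plane z: centre,size(mm),yaw(deg)
    P=onz(c,ct[:,0],z)[:,:2]
    (x,y),s,a=cv2.minAreaRect((P*1000).astype(np.float32)); return np.round([x,y,*s,a],1)
E
python3 - <<'E'
from h import *
np.set_printoptions(precision=3,suppress=True)
t=np.load('pics/top0.npy',allow_pickle=True).item();s=np.load('pics/side0.npy',allow_pickle=True).item()
print('edges',onz(t,[[0,0],[559,0],[559,419],[0,419]],0))
for n,zs in(('orange',(.085,.02)),('mint',(.026,)),('blue',(.011,.035)),('dark',(.018,.035))):
    for ct in blobs(t,n,40)[:6]:
        x,y,w,h=cv2.boundingRect(ct); print(n,(x,y,w,h),*[rect(t,ct,z) for z in zs])
print('cream corners px on z=.054',onz(t,[[316,172],[401,168],[412,290],[321,297]],.054))
print('side orange',[(cv2.boundingRect(q),cv2.contourArea(q)) for q in blobs(s,'orange')])
print('lens top',onz(t,[246,304],.03),'calc',onz(t,[342,125],.018),'bluecyl',onz(t,[200,326],.1))
# cup & pile in side : ray of cover top centre
print('side lamp rays at y=-.2,-.4,-.6,-.8')
for px in([253,95],[380,95],[315,130],[315,70]):
    o,v=ray(s,px); print(px,[ (o+v[0]*(y-o[1])/v[0,1])[[0,2]] for y in(-.2,-.4,-.6,-.8)])
m=cv2.resize(t['pixels'][225:340,165:310],None,fx=5,fy=5,interpolation=cv2.INTER_CUBIC);cv2.imwrite('pics/crop1.png',m[:,:,::-1])
E
```

```text
edges [[ 1.106  0.873  0.   ]
 [ 1.1   -0.577  0.   ]
 [ 0.064 -0.481  0.   ]
 [ 0.084  0.797  0.   ]]
orange (259, 250, 35, 35) [425.  165.5  59.7  59.9  19.2] [423.  166.9  64.3  64.5  19.2]
orange (183, 252, 34, 33) [423.4 324.9  57.1  58.2  68.3] [421.4 338.5  61.4  62.6  68.3]
mint (0, 139, 277, 281) [408.5 493.  636.8 642.1   0.7]
mint (372, 351, 188, 69) [ 155.  -258.3  428.9  143.5   89.9]
mint (214, 151, 78, 68) [612.2 221.7 162.6 132.1  73.9]
mint (477, 399, 23, 21) [  97.5 -303.1   53.9   36.2   44.2]
mint (513, 402, 23, 18) [  96.8 -383.1   50.9   36.7   86.8]
blue (271, 295, 14, 8) [351.8 164.   29.6  15.7  89.3] [354.3 163.5  28.8  15.2  89.3]
blue (194, 319, 15, 14) [295.2 336.4  15.9  36.1  44.4] [299.2 331.5  15.5  35.2  44.4]
dark (495, 10, 65, 37) [1008.6 -470.3   89.1  184.9    4.2] [ 998.3 -458.8   87.5  181.4    4.2]
dark (292, 355, 73, 29) [196.8  52.8  59.2 162.7   2. ] [201.5  54.5  58.1 159.7   2. ]
dark (0, 133, 167, 6) [735.7 624.6 401.    8.7  90. ] [730.4 615.8 393.5   8.6  90. ]
dark (239, 299, 14, 13) [337.2 237.3  31.2  24.4  74.4] [339.3 235.6  30.6  23.9  74.4]
cream corners px on z=.054 [[ 0.634  0.075  0.054]
 [ 0.642 -0.118  0.054]
 [ 0.37  -0.131  0.054]
 [ 0.358  0.069  0.054]]
side orange [((333, 282, 49, 37), 1202.5), ((328, 208, 42, 19), 470.5)]
lens top [[0.343 0.234 0.03 ]] calc [[0.755 0.008 0.018]] bluecyl [[0.308 0.321 0.1  ]]
side lamp rays at y=-.2,-.4,-.6,-.8
[253, 95] [array([0.641, 0.267]), array([0.667, 0.244]), array([0.693, 0.222]), array([0.719, 0.199])]
[380, 95] [array([0.324, 0.26 ]), array([0.294, 0.236]), array([0.264, 0.212]), array([0.234, 0.189])]
[315, 130] [array([0.484, 0.176]), array([0.483, 0.137]), array([0.481, 0.099]), array([0.48, 0.06])]
[315, 70] [array([0.485, 0.323]), array([0.483, 0.31 ]), array([0.482, 0.298]), array([0.48 , 0.285])]
```

View pics/crop1.png

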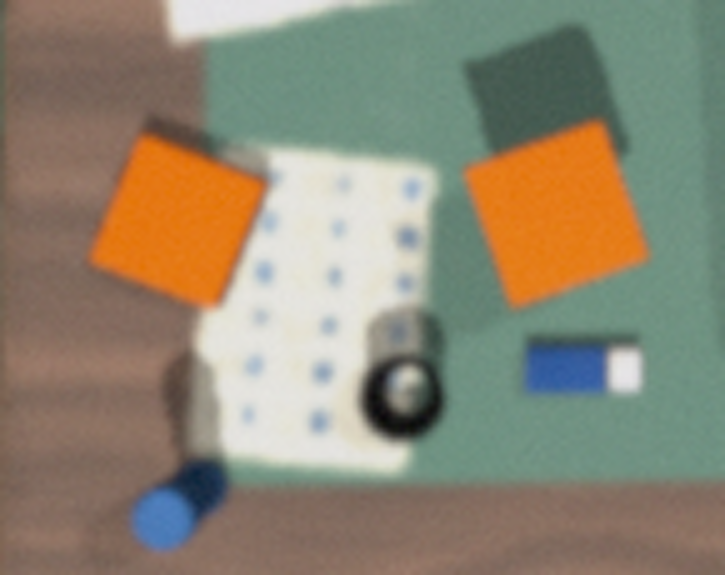

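The crop shows the cover at crop pixel (557,214), the pile at (180,217), the loupe at (402,395), the eraser at (582,368) and a standing blue cylinder at (165,517). The cover measures about 60 x 60 mm at (0.425,0.166), yaw 19°, and the pile about 61 mm at (0.421,0.338), yaw 68°. Both sizes are plausible. I'll plan the approach from these.

```bash
cat >> h.py <<'E'
def down(yaw):  # tool pointing down, closing axis y at azimuth yaw (deg)
    a=np.radians(yaw);y=np.array([np.cos(a),np.sin(a),0]);z=np.array([0,0,-1.])
    return R.from_matrix(np.c_[np.cross(y,z),y,z])
def plan(wps,start=None):
    """wps: (pos,Rot,nrows,claw); prints rows in tool axes/units"""
    s=bot.observe(); p,Q=start or (np.array(s['eef_pos']),R.from_rotvec(s['orientation']))
    out=[]
    for P,T,n,cl in wps:
        P=np.array(P)
        for i in range(n):
            k=n-i
            d=np.round(Q.inv().apply((P-p)/k)/.5,3); r=np.round((Q.inv()*T).as_rotvec()/k/(np.pi/2),3)
            p=p+Q.apply(d*.5);Q=Q*R.from_rotvec(r*np.pi/2)
            out.append('{"delta_pos":%s,"rotation":%s,"claw":%s}'%((d+0.).tolist(),(r+0.).tolist(),cl))
    for i in range(0,len(out),10): print(',\n'.join(out[i:i+10]),'\n--')
    return p,Q
E
python3 - <<'E'
from h import *
plan([((.25,-.36,.26),down(-58),5,85),((.425,.16,.21),down(19.2),12,85),((.425,.1655,.17),down(19.2),3,85)])
E
```

```text
{"delta_pos":[0.039, -0.089, -0.012],"rotation":[0.0, 0.0, -0.022],"claw":85},
{"delta_pos":[0.042, -0.087, -0.012],"rotation":[0.0, 0.0, -0.022],"claw":85},
{"delta_pos":[0.044, -0.086, -0.012],"rotation":[0.0, 0.0, -0.022],"claw":85},
{"delta_pos":[0.048, -0.084, -0.011],"rotation":[-0.001, 0.0, -0.022],"claw":85},
{"delta_pos":[0.05, -0.083, -0.012],"rotation":[0.0, 0.0, -0.023],"claw":85},
{"delta_pos":[0.071, -0.058, 0.008],"rotation":[0.0, 0.0, -0.071],"claw":85},
{"delta_pos":[0.077, -0.05, 0.008],"rotation":[0.0, 0.0, -0.071],"claw":85},
{"delta_pos":[0.082, -0.041, 0.008],"rotation":[0.0, 0.0, -0.072],"claw":85},
{"delta_pos":[0.086, -0.031, 0.009],"rotation":[0.0, 0.0, -0.071],"claw":85},
{"delta_pos":[0.089, -0.022, 0.008],"rotation":[0.0, 0.0, -0.072],"claw":85} 
--
{"delta_pos":[0.091, -0.012, 0.009],"rotation":[0.0, 0.0, -0.071],"claw":85},
{"delta_pos":[0.091, -0.001, 0.008],"rotation":[0.0, 0.0, -0.072],"claw":85},
{"delta_pos":[0.091, 0.009, 0.009],"rotation":[0.0, 0.0, -0.071],"claw":85},
{"delta_pos":[0.089, 0.019, 0.008],"rotation":[0.0, 0.0, -0.072],"claw":85},
{"delta_pos":[0.087, 0.029, 0.009],"rotation":[0.0, 0.0, -0.071],"claw":85},
{"delta_pos":[0.083, 0.038, 0.008],"rotation":[0.0, 0.0, -0.072],"claw":85},
{"delta_pos":[0.077, 0.048, 0.009],"rotation":[0.0, 0.0, -0.071],"claw":85},
{"delta_pos":[0.004, 0.001, 0.027],"rotation":[0.0, 0.0, 0.0],"claw":85},
{"delta_pos":[0.003, 0.001, 0.026],"rotation":[0.0, 0.0, 0.0],"claw":85},
{"delta_pos":[0.004, 0.001, 0.027],"rotation":[0.0, 0.0, 0.0],"claw":85} 
--
```

step_arm(
  increments=[
    {"delta_pos": [0.039,-0.089,-0.012],"rotation": [0,0,-0.022],"claw": 85},
    {"delta_pos": [0.042,-0.087,-0.012],"rotation": [0,0,-0.022],"claw": 85},
    {"delta_pos": [0.044,-0.086,-0.012],"rotation": [0,0,-0.022],"claw": 85},
    {"delta_pos": [0.048,-0.084,-0.011],"rotation": [0,0,-0.022],"claw": 85},
    {"delta_pos": [0.05,-0.083,-0.012],"rotation": [0,0,-0.023],"claw": 85},
    {"delta_pos": [0.071,-0.058,0.008],"rotation": [0,0,-0.071],"claw": 85},
    {"delta_pos": [0.077,-0.05,0.008],"rotation": [0,0,-0.071],"claw": 85},
    {"delta_pos": [0.082,-0.041,0.008],"rotation": [0,0,-0.072],"claw": 85},
    {"delta_pos": [0.086,-0.031,0.009],"rotation": [0,0,-0.071],"claw": 85},
    {"delta_pos": [0.089,-0.022,0.008],"rotation": [0,0,-0.072],"claw": 85},
  ],
  force=40,
)

```text
time: 1.35
eef_pos: [0.3234, -0.1419, 0.24]
orientation: [2.659, 1.673, -0.0]
wrist_force: [0.9, -0.9, -0.1]
width: 0.996
grip_force: 0.0
```

step_arm(
  increments=[
    {"delta_pos": [0.091,-0.012,0.009],"rotation": [0,0,-0.071],"claw": 85},
    {"delta_pos": [0.091,-0.001,0.008],"rotation": [0,0,-0.072],"claw": 85},
    {"delta_pos": [0.091,0.009,0.009],"rotation": [0,0,-0.071],"claw": 85},
    {"delta_pos": [0.089,0.019,0.008],"rotation": [0,0,-0.072],"claw": 85},
    {"delta_pos": [0.087,0.029,0.009],"rotation": [0,0,-0.071],"claw": 85},
    {"delta_pos": [0.083,0.038,0.008],"rotation": [0,0,-0.072],"claw": 85},
    {"delta_pos": [0.077,0.048,0.009],"rotation": [0,0,-0.071],"claw": 85},
    {"delta_pos": [0.004,0.001,0.027],"rotation": [0,0,0],"claw": 85},
    {"delta_pos": [0.003,0.001,0.026],"rotation": [0,0,0],"claw": 85},
    {"delta_pos": [0.004,0.001,0.027],"rotation": [0,0,0],"claw": 85},
  ],
)

```text
time: 2.6
eef_pos: [0.4245, 0.1634, 0.169]
orientation: [1.824, 2.558, -0.003]
wrist_force: [0.2, -0.6, 0.1]
width: 0.996
grip_force: 0.0
```

```bash
python3 - <<'E'
from h import *
np.set_printoptions(precision=4,suppress=True)
s=bot.observe();print(s['time'],s['eef_pos'],s['qpos'],R.from_rotvec(s['orientation']).as_matrix())
c=bot.capture('wrist');save(c,'w1.png');print(ray(c,[280,210]))
for ct in blobs(c,'orange'): print(cv2.boundingRect(ct),cv2.contourArea(ct),rect(c,ct,.085),rect(c,ct,.02))
t=bot.capture('top')
for ct in blobs(t,'orange'): print('top',cv2.boundingRect(ct),rect(t,ct,.085),rect(t,ct,.02))
E
```

```text
2.6 [0.4245 0.1634 0.169 ] [ 0.2544  0.1641 -0.7804  2.0395  0.1389  0.991  -0.2637] [[-0.3261  0.9453 -0.0009]
 [ 0.9453  0.3261 -0.0015]
 [-0.0011 -0.0014 -1.    ]]
(array([0.4003, 0.2398, 0.3108]), array([[ 0.1059, -0.304 , -0.9469]]))
(238, 212, 85, 36) 1128.5 [430.1 153.1  59.9  26.9  19.1] [438.7 128.1  77.1  34.7  19.1]
(311, 0, 72, 38) 425.0 [423.6 296.5  43.   21.3  20.2] [430.3 312.8  55.4  27.5  20.2]
(236, 166, 89, 46) 128.0 [420.5 181.8  60.5  32.   18.8] [426.3 165.2  77.9  41.2  18.8]
top (184, 252, 33, 34) [423.3 324.6  57.9  58.2  68.1] [421.3 338.1  62.3  62.6  68.1]
```

View pics/w1.png

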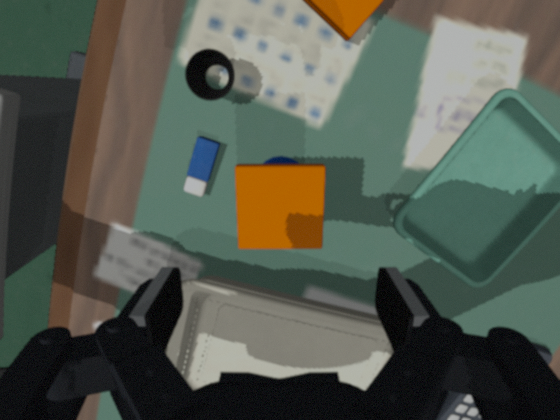

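The wrist view shows the cover's top square, with corners near (237,166), (325,166), (324,249) and (238,249). It is centred between the fingers. Part of the pile shows at (345,15).

```bash
python3 - <<'E'
from h import *
c=bot.capture('wrist')
h=cv2.cvtColor(c['pixels'],cv2.COLOR_RGB2HSV);m=cv2.inRange(h,(3,170,50),(20,255,255))
for ct in sorted(cv2.findContours(m,0,1)[0],key=cv2.contourArea)[-2:]: print(rect(c,ct,.085),rect(c,ct,.02))
P=np.array(onz(c,[[237,166],[325,166],[324,249],[238,249]],.085));print(P.mean(0))
plan([((.425,.1655,.0695),down(19.2),4,85),((.425,.1655,.0695),down(19.2),6,50)])
E
```

```text
[422.  295.4  47.7  23.1  20.2] [428.4 311.4  61.5  29.7  20.2]
[425.1 168.8  60.9  61.7  19.2] [432.4 148.3  78.5  79.5  19.2]
[0.4247509  0.16836397 0.085     ]
{"delta_pos":[0.001, 0.001, 0.05],"rotation":[0.0, 0.0, 0.0],"claw":85},
{"delta_pos":[0.001, 0.001, 0.05],"rotation":[0.0, 0.0, 0.0],"claw":85},
{"delta_pos":[0.0, 0.0, 0.05],"rotation":[-0.001, 0.0, -0.001],"claw":85},
{"delta_pos":[0.001, 0.001, 0.05],"rotation":[0.0, 0.0, 0.0],"claw":85},
{"delta_pos":[0.0, 0.0, 0.0],"rotation":[0.0, 0.0, 0.0],"claw":50},
{"delta_pos":[0.0, 0.0, 0.0],"rotation":[0.0, 0.0, 0.0],"claw":50},
{"delta_pos":[0.0, 0.0, 0.0],"rotation":[0.0, 0.0, 0.0],"claw":50},
{"delta_pos":[0.0, 0.0, 0.0],"rotation":[0.0, 0.0, 0.0],"claw":50},
{"delta_pos":[0.0, 0.0, 0.0],"rotation":[0.0, 0.0, 0.0],"claw":50},
{"delta_pos":[0.0, 0.0, 0.0],"rotation":[0.0, 0.0, 0.0],"claw":50} 
--
```

step_arm(
  increments=[
    {"delta_pos": [0.002,0.001,0.05],"rotation": [0,0,0],"claw": 85},
    {"delta_pos": [0.002,0.001,0.05],"rotation": [0,0,0],"claw": 85},
    {"delta_pos": [0.002,0.001,0.05],"rotation": [0,0,0],"claw": 75},
    {"delta_pos": [0.001,0,0.049],"rotation": [0,0,0],"claw": 70},
    {"delta_pos": [0,0,0],"rotation": [0,0,0],"claw": 64},
    {"delta_pos": [0,0,0],"rotation": [0,0,0],"claw": 56},
    {"delta_pos": [0,0,0],"rotation": [0,0,0],"claw": 56},
    {"delta_pos": [0,0,0],"rotation": [0,0,0],"claw": 56},
    {"delta_pos": [0,0,0],"rotation": [0,0,0],"claw": 56},
    {"delta_pos": [0,0,0],"rotation": [0,0,0],"claw": 56},
  ],
  force=30,
)

```text
time: 4.0
eef_pos: [0.4254, 0.1687, 0.0709]
orientation: [1.82, 2.56, 0.0]
wrist_force: [0.1, -0.9, -0.8]
width: 0.713
grip_force: 32.8
```

```bash
python3 - <<'E'
from h import *
s=bot.observe();print(s['eef_pos'],s['width']*85.4,s['grip_force'])
p=np.array(s['eef_pos'])
plan([(p+[0,0,.08],down(19.2),3,56),((.43,.26,.15),down(44),3,56),((.4213,.3383,.11),down(68.2),4,56)])
E
```

```text
[0.42535042 0.16874981 0.07087783] 60.90121240788537 32.84743845462799
{"delta_pos":[0.0, 0.0, -0.053],"rotation":[0.0, 0.0, 0.0],"claw":56},
{"delta_pos":[0.0, 0.0, -0.053],"rotation":[0.0, 0.0, 0.0],"claw":56},
{"delta_pos":[0.0, 0.0, -0.054],"rotation":[0.0, 0.0, 0.0],"claw":56},
{"delta_pos":[0.056, 0.023, 0.001],"rotation":[0.0, 0.0, -0.092],"claw":56},
{"delta_pos":[0.053, 0.031, 0.0],"rotation":[0.0, 0.0, -0.092],"claw":56},
{"delta_pos":[0.048, 0.038, 0.001],"rotation":[0.0, 0.0, -0.092],"claw":56},
{"delta_pos":[0.031, 0.024, 0.02],"rotation":[0.0, 0.0, -0.067],"claw":56},
{"delta_pos":[0.028, 0.027, 0.02],"rotation":[0.0, 0.0, -0.067],"claw":56},
{"delta_pos":[0.026, 0.03, 0.02],"rotation":[0.0, 0.0, -0.067],"claw":56},
{"delta_pos":[0.022, 0.033, 0.02],"rotation":[0.0, 0.0, -0.068],"claw":56} 
--
```

step_arm(
  increments=[
    {"delta_pos": [0,0,-0.03],"rotation": [0,0,0],"claw": 56},
    {"delta_pos": [0,0,-0.06],"rotation": [0,0,0],"claw": 56},
    {"delta_pos": [0,0,-0.07],"rotation": [0,0,0],"claw": 56},
    {"delta_pos": [0.056,0.023,0],"rotation": [0,0,-0.092],"claw": 56},
    {"delta_pos": [0.053,0.031,0],"rotation": [0,0,-0.092],"claw": 56},
    {"delta_pos": [0.048,0.038,0],"rotation": [0,0,-0.092],"claw": 56},
    {"delta_pos": [0.031,0.024,0.02],"rotation": [0,0,-0.067],"claw": 56},
    {"delta_pos": [0.028,0.027,0.02],"rotation": [0,0,-0.067],"claw": 56},
    {"delta_pos": [0.026,0.03,0.02],"rotation": [0,0,-0.067],"claw": 56},
    {"delta_pos": [0.022,0.033,0.02],"rotation": [0,0,-0.068],"claw": 56},
  ],
)

```text
time: 5.25
eef_pos: [0.4215, 0.3392, 0.1114]
orientation: [0.588, 3.085, 0.001]
wrist_force: [0.7, 0.7, -0.0]
width: 0.717
grip_force: 32.9
```

```bash
python3 - <<'E'
from h import *
s=bot.observe();print(s['eef_pos'],R.from_rotvec(s['orientation']).as_matrix()[:,1],s['width']*85.4)
a=bot.capture('wrist')['pixels'];b=bot.capture('side')['pixels'][120:420,180:480];
b=cv2.resize(b,(420,420));cv2.imwrite('pics/p2.png',np.hstack([a[:,90:470],b])[:,:,::-1])
E
```

```text
[0.42153512 0.33920875 0.11142757] [3.67975564e-01 9.29835334e-01 4.86287571e-04] 61.19853856068129
```

View pics/p2.png

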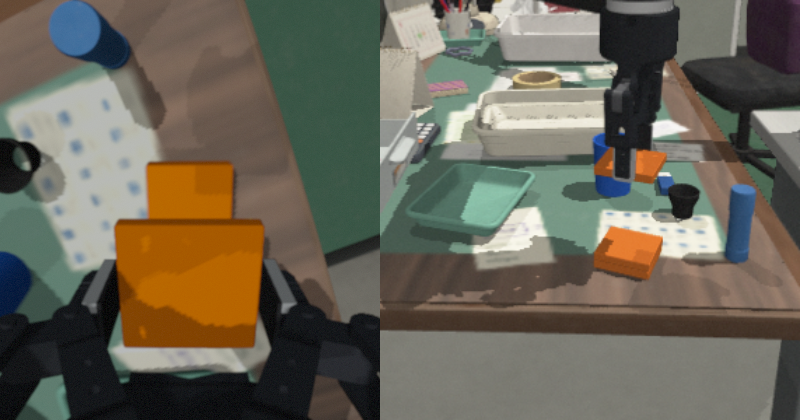

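The wrist crop (columns shifted by 90) shows the held cover at crop cols 117–263, rows 221–347. The pile behind it has its far edge at row 163, cols 148–233. The side crop shows the cover held level. Next I'll measure the offset between held cover and pile.

```bash
python3 - <<'E'
from h import *
np.set_printoptions(precision=4,suppress=True)
s=bot.observe();Q=R.from_rotvec(s['orientation']);p=np.array(s['eef_pos'])
c=bot.capture('wrist');g=c['pixels'].astype(int)
for col in(262,280,298): print(col,[(r,g[r,col,0]) for r in list(range(158,174))+list(range(214,240,1))+list(range(340,352))])
print([ (k,g[185,k,0],g[185,k,2]) for k in list(range(232,244))+list(range(318,330))])
L=lambda px,z:(Q.inv().apply(onz(c,px,z)-p)*1000)[:,:2]
print('pile far edge z.02/.0',L([[238,166],[323,166]],.02),L([[238,163],[323,163]],0.))
print('pile lat at row185',L([[238,185],[324,185]],.02))
print('held top corners',L([[207,232],[353,232],[345,347],[214,347]],.1255))
print('held far bottom',L([[207,221],[353,221]],.1155))
t=bot.capture('top')
for ct in blobs(t,'orange'): print('top',cv2.boundingRect(ct),rect(t,ct,.1255),rect(t,ct,.02))
E
```

```text
262 [(158, np.int64(102)), (159, np.int64(103)), (160, np.int64(102)), (161, np.int64(101)), (162, np.int64(99)), (163, np.int64(98)), (164, np.int64(105)), (165, np.int64(110)), (166, np.int64(111)), (167, np.int64(117)), (168, np.int64(136)), (169, np.int64(162)), (170, np.int64(178)), (171, np.int64(184)), (172, np.int64(185)), (173, np.int64(186)), (214, np.int64(186)), (215, np.int64(184)), (216, np.int64(185)), (217, np.int64(179)), (218, np.int64(159)), (219, np.int64(131)), (220, np.int64(113)), (221, np.int64(113)), (222, np.int64(114)), (223, np.int64(119)), (224, np.int64(131)), (225, np.int64(146)), (226, np.int64(161)), (227, np.int64(166)), (228, np.int64(168)), (229, np.int64(167)), (230, np.int64(167)), (231, np.int64(167)), (232, np.int64(165)), (233, np.int64(167)), (234, np.int64(167)), (235, np.int64(168)), (236, np.int64(167)), (237, np.int64(167)), (238, np.int64(167)), (239, np.int64(167)), (340, np.int64(131)), (341, np.int64(132)), (342, np.int64(130)), (343, np.int64(132)), (344, np.int64(130)), (345, np.int64(129)), (346, np.int64(129)), (347, np.int64(140)
[... 3042 characters left out ...]
322, np.int64(59), np.int64(42)), (323, np.int64(65), np.int64(48)), (324, np.int64(83), np.int64(61)), (325, np.int64(99), np.int64(77)), (326, np.int64(106), np.int64(80)), (327, np.int64(107), np.int64(82)), (328, np.int64(108), np.int64(82)), (329, np.int64(107), np.int64(81))]
pile far edge z.02/.0 [[ 31.7085 -26.2496]
 [ 31.6809  32.7381]] [[ 30.0107 -28.606 ]
 [ 29.9818  35.2822]]
pile lat at row185 [[ 18.1127 -26.7261]
 [ 18.0799  33.9519]]
held top corners [[ 25.73   -26.9751]
 [ 25.6844  32.1201]
 [-31.867   32.711 ]
 [-31.7919 -27.934 ]]
held far bottom [[ 26.7375 -28.9149]
 [ 26.692   34.1223]]
top (181, 251, 36, 25) [440.3 321.   77.   30.9  63.3] [439.1 343.7  87.   34.9  63.3]
```

```bash
python3 - <<'E'
from h import *
np.set_printoptions(precision=2,suppress=True)
s=bot.observe();Q=R.from_rotvec(s['orientation']);p=np.array(s['eef_pos'])
c=bot.capture('wrist');g=c['pixels'].astype(int)
L=lambda px,z:(Q.inv().apply(onz(c,px,z)-p)*1000)[:,:2]
print('pile far',L([[260,168.5],[300,168.5]],.02),'lat',L([[234.2,185],[320,185]],.02), L([[235,205],[320,205]],.02))
print('held far/near',L([[280,225],[280,348]],.1255))
d=(g[:,:,0]-g[:,:,2])
for r in(175,185,200,210,235,240,245): 
    row=d[r]; k=np.where(row>80)[0]; k=k[(k>195)&(k<365)]; z=.02 if r<215 else .1255
    print(r,k.min(),k.max(),L([[k.min()-.5,r],[k.max()+.5,r]],z))
E
```

```text
pile far [[ 29.87 -11.03]
 [ 29.87  16.78]] lat [[ 18.06 -29.47]
 [ 18.04  31.13]] [[  3.21 -29.49]
 [  3.2   31.67]]
held far/near [[ 28.7    2.55]
 [-32.43   2.6 ]]
175 236 322 [[ 25.28 -28.28]
 [ 25.26  32.63]]
185 237 322 [[ 18.05 -27.84]
 [ 18.04  32.9 ]]
200 237 322 [[  6.97 -28.26]
 [  6.96  33.32]]
210 238 321 [[ -0.58 -27.82]
 [ -0.6   32.89]]
235 205 353 [[ 24.31 -28.17]
 [ 24.3   32.45]]
240 206 353 [[ 22.1  -27.91]
 [ 22.09  32.61]]
245 206 352 [[ 19.86 -28.07]
 [ 19.85  32.35]]
```

step_arm(
  increments=[
    {"delta_pos": [0.001,0,0.05],"rotation": [0,0,0],"claw": 56},
    {"delta_pos": [0.001,0,0.05],"rotation": [0,0,0],"claw": 56},
    {"delta_pos": [0,0,0.04],"rotation": [0,0,0],"claw": 56},
    {"delta_pos": [0,0,0.02],"rotation": [0,0,0],"claw": 56},
    {"delta_pos": [0,0,0.012],"rotation": [0,0,0],"claw": 56},
    {"delta_pos": [0,0,0.008],"rotation": [0,0,0],"claw": 56},
    {"delta_pos": [0,0,0.006],"rotation": [0,0,0],"claw": 56},
    {"delta_pos": [0,0,0],"rotation": [0,0,0],"claw": 56},
    {"delta_pos": [0,0,0],"rotation": [0,0,0],"claw": 56},
    {"delta_pos": [0,0,0],"rotation": [0,0,0],"claw": 56},
  ],
)

```text
time: 6.75
eef_pos: [0.4205, 0.339, 0.018]
orientation: [0.593, 3.085, 0.0]
wrist_force: [0.2, 0.3, -0.3]
width: 0.715
grip_force: 32.9
```

```bash
python3 - <<'E'
from h import *
s=bot.observe();print(s['eef_pos'],s['width']*85.4)
c=bot.capture('side')
for ct in blobs(c,'orange'): print(cv2.boundingRect(ct),cv2.contourArea(ct))
c=bot.capture('wrist');
cv2.imwrite('pics/p3.png',np.hstack([c['pixels'][:,120:440],cv2.resize(bot.capture('side')['pixels'][180:340,270:420],(420,420),interpolation=2)])[:,:,::-1])
E
```

```text
[0.42048915 0.3390028  0.01795653] 61.099644931422944
(333, 279, 49, 40) 888.0
(332, 284, 12, 16) 124.0
```

View pics/p3.png

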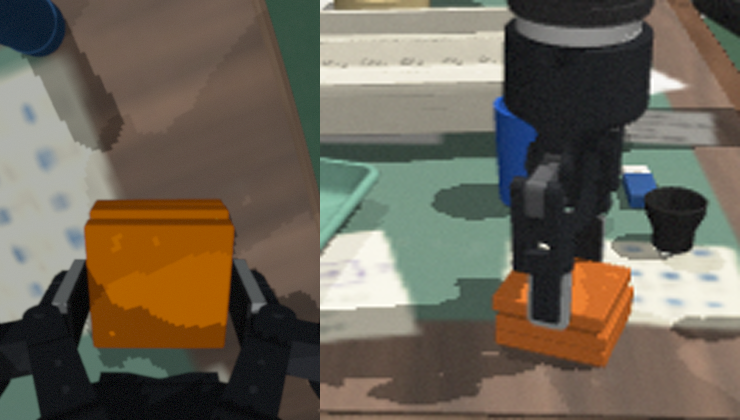

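The cover hovers 1–2 mm above the pile and lines up in both views (wrist crop cols 86–233, rows 200–347). I'll check the residual offset once more.

```bash
python3 - <<'E'
from h import *
np.set_printoptions(precision=2,suppress=True)
s=bot.observe();Q=R.from_rotvec(s['orientation']);p=np.array(s['eef_pos'])
c=bot.capture('wrist');g=c['pixels'].astype(int)
L=lambda px,z:(Q.inv().apply(onz(c,px,z)-p)*1000)[:,:2]
print([(r,int(g[r,270:290,0].mean()),int(g[r,270:290,2].mean())) for r in range(192,232)])
d=g[:,:,0]-g[:,:,2]
for r in(202,205,208,212,216,220,226):
    k=np.where(d[r]>70)[0];k=k[(k>190)&(k<370)];print(r,k.min(),k.max(),(k.min()+k.max())/2)
for r in (197,200,203,206,210): print(r,'z.02',L([[280,r]],.02)[0,0])
for r in (216,219,222,225): print(r,'z.032',L([[280,r]],.032)[0,0])
E
```

```text
[(192, 92, 68), (193, 92, 69), (194, 93, 68), (195, 93, 69), (196, 93, 68), (197, 94, 67), (198, 96, 57), (199, 100, 37), (200, 104, 14), (201, 107, 2), (202, 110, 0), (203, 115, 2), (204, 114, 1), (205, 110, 2), (206, 107, 2), (207, 107, 3), (208, 110, 1), (209, 121, 0), (210, 139, 0), (211, 153, 0), (212, 158, 0), (213, 159, 0), (214, 159, 0), (215, 159, 0), (216, 158, 0), (217, 153, 0), (218, 137, 0), (219, 115, 1), (220, 105, 1), (221, 105, 1), (222, 107, 3), (223, 110, 1), (224, 121, 1), (225, 138, 0), (226, 152, 0), (227, 158, 0), (228, 159, 0), (229, 158, 0), (230, 158, 0), (231, 158, 0)]
202 217 341 279.0
205 215 343 279.0
208 213 346 279.5
212 210 348 279.0
216 210 348 279.0
220 209 349 279.0
226 205 353 279.0
197 z.02 36.85352911561287
200 z.02 35.51319806175957
203 z.02 34.16538966502249
206 z.02 32.80998670677346
210 z.02 30.99076278117057
216 z.032 32.525202213111285
219 z.032 31.254855001209876
222 z.032 29.976962983839705
225 z.032 28.691406909618415
```

step_arm(
  increments=[
    {"delta_pos": [0.005,0,0],"rotation": [0,0,0],"claw": 56},
    {"delta_pos": [0,0,0.002],"rotation": [0,0,0],"claw": 56},
    {"delta_pos": [0,0,0.001],"rotation": [0,0,0],"claw": 56},
    {"delta_pos": [0,0,0],"rotation": [0,0,0],"claw": 64},
    {"delta_pos": [0,0,0],"rotation": [0,0,0],"claw": 68},
    {"delta_pos": [0,0,0],"rotation": [0,0,0],"claw": 74},
    {"delta_pos": [0,0,0],"rotation": [0,0,0],"claw": 80},
    {"delta_pos": [0,0,-0.05],"rotation": [0,0,0],"claw": 85},
    {"delta_pos": [0,0,-0.1],"rotation": [0,0,0],"claw": 85},
    {"delta_pos": [0,0,-0.1],"rotation": [0,0,0],"claw": 85},
  ],
)

```text
time: 8.2
eef_pos: [0.4177, 0.3396, 0.1424]
orientation: [-0.593, -3.084, 0.001]
wrist_force: [1.1, 0.2, 0.3]
width: 0.996
grip_force: 0.0
```

```bash
python3 - <<'E'
from h import *
np.set_printoptions(precision=2,suppress=True)
s=bot.observe();Q=R.from_rotvec(s['orientation']);p=np.array(s['eef_pos']);print(p,s['time'])
c=bot.capture('wrist');g=c['pixels'].astype(int)
b=bot.capture('side')['pixels']
cv2.imwrite('pics/p4.png',np.hstack([c['pixels'][:,120:440],cv2.resize(b[180:340,270:420],(420,420),interpolation=2)])[:,:,::-1])
# cup position via top
t=bot.capture('top');print([rect(t,x,.075) for x in blobs(t,'blue')],[cv2.boundingRect(x) for x in blobs(t,'blue')])
print('top orange',[rect(t,x,.03) for x in blobs(t,'orange')])
plan([((.425,.26,.2),down(45),4,85),((.425,.166,.2),down(22),4,85),((.425,.166,.14),down(22),2,85)])
E
```

```text
[0.42 0.34 0.14] 8.2
[array([426.8, 165.4,  55.4,  54.9,  89.3]), array([358.6, 162.8,  27.5,  14.6,  89.3])] [(263, 253, 27, 27), (271, 295, 14, 8)]
top orange [array([429.5, 334.5,  62.4,  44.3,  67.9])]
{"delta_pos":[-0.018, -0.037, -0.028],"rotation":[0.001, 0.0, 0.064],"claw":85},
{"delta_pos":[-0.021, -0.035, -0.028],"rotation":[0.001, 0.001, 0.065],"claw":85},
{"delta_pos":[-0.025, -0.032, -0.028],"rotation":[0.001, 0.0, 0.064],"claw":85},
{"delta_pos":[-0.028, -0.029, -0.028],"rotation":[0.0, 0.001, 0.065],"claw":85},
{"delta_pos":[-0.033, -0.033, 0.0],"rotation":[0.0, 0.0, 0.064],"claw":85},
{"delta_pos":[-0.036, -0.03, 0.0],"rotation":[0.0, 0.0, 0.064],"claw":85},
{"delta_pos":[-0.039, -0.026, 0.0],"rotation":[0.0, 0.0, 0.064],"claw":85},
{"delta_pos":[-0.042, -0.022, 0.0],"rotation":[0.0, 0.0, 0.063],"claw":85},
{"delta_pos":[0.0, 0.0, 0.06],"rotation":[0.0, 0.0, 0.0],"claw":85},
{"delta_pos":[0.0, 0.0, 0.06],"rotation":[0.0, 0.0, 0.0],"claw":85} 
--
```

View pics/p4.png

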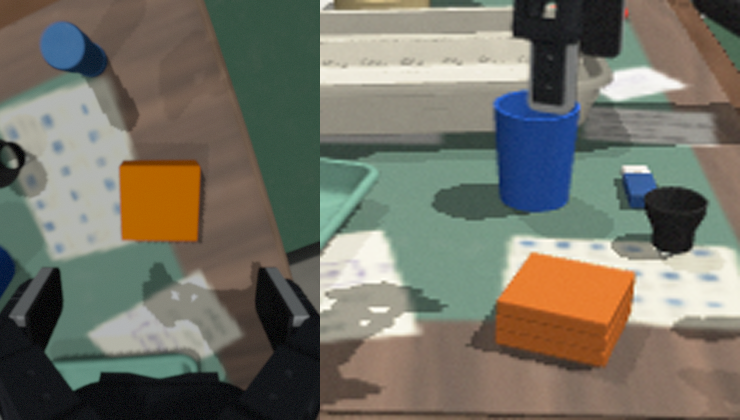

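The pile now stands square: wrist crop rows 160–242, cols 120–201, with the three covers flush in the side crop. The cup is upright and uncovered. Next is the cup grasp.

```bash
python3 - <<'E'
from h import *
plan([((.425,.26,.19),down(45),3,85),((.4265,.1668,.16),down(21),4,85),((.4265,.1668,.1),down(21),2,85),((.4265,.1668,.065),down(21),1,85),((.4265,.1668,.027),down(21),2,85)])
E
```

```text
{"delta_pos":[-0.024, -0.049, -0.031],"rotation":[0.001, 0.001, 0.086],"claw":85},
{"delta_pos":[-0.03, -0.045, -0.031],"rotation":[0.001, 0.0, 0.086],"claw":85},
{"delta_pos":[-0.036, -0.041, -0.03],"rotation":[0.001, 0.001, 0.086],"claw":85},
{"delta_pos":[-0.033, -0.032, 0.015],"rotation":[0.0, 0.0, 0.067],"claw":85},
{"delta_pos":[-0.037, -0.029, 0.015],"rotation":[0.0, 0.0, 0.067],"claw":85},
{"delta_pos":[-0.039, -0.025, 0.015],"rotation":[0.0, 0.0, 0.066],"claw":85},
{"delta_pos":[-0.042, -0.02, 0.014],"rotation":[0.0, -0.001, 0.067],"claw":85},
{"delta_pos":[0.0, 0.0, 0.06],"rotation":[0.0, 0.0, 0.0],"claw":85},
{"delta_pos":[0.0, 0.0, 0.06],"rotation":[0.0, 0.0, 0.0],"claw":85},
{"delta_pos":[0.0, 0.0, 0.07],"rotation":[0.0, 0.0, 0.0],"claw":85} 
--
{"delta_pos":[0.0, 0.0, 0.038],"rotation":[0.0, 0.0, 0.0],"claw":85},
{"delta_pos":[0.0, 0.0, 0.038],"rotation":[0.0, 0.0, 0.0],"claw":85} 
--
```

step_arm(
  increments=[
    {"delta_pos": [-0.024,-0.049,-0.031],"rotation": [0.001,0,0.086],"claw": 85},
    {"delta_pos": [-0.03,-0.045,-0.031],"rotation": [0.001,0,0.086],"claw": 85},
    {"delta_pos": [-0.036,-0.041,-0.03],"rotation": [0,0,0.086],"claw": 85},
    {"delta_pos": [-0.033,-0.032,0.015],"rotation": [0,0,0.067],"claw": 85},
    {"delta_pos": [-0.037,-0.029,0.015],"rotation": [0,0,0.067],"claw": 85},
    {"delta_pos": [-0.039,-0.025,0.015],"rotation": [0,0,0.066],"claw": 85},
    {"delta_pos": [-0.042,-0.02,0.014],"rotation": [0,0,0.067],"claw": 85},
    {"delta_pos": [0,0,0.06],"rotation": [0,0,0],"claw": 85},
    {"delta_pos": [0,0,0.06],"rotation": [0,0,0],"claw": 85},
    {"delta_pos": [0,0,0],"rotation": [0,0,0],"claw": 85},
  ],
)

```text
time: 9.6
eef_pos: [0.4225, 0.164, 0.0954]
orientation: [-1.777, -2.585, 0.014]
wrist_force: [-0.0, -0.1, 0.3]
width: 0.993
grip_force: 0.0
```

```bash
python3 - <<'E'
from h import *
np.set_printoptions(precision=4,suppress=True)
s=bot.observe();Q=R.from_rotvec(s['orientation']);p=np.array(s['eef_pos']);print(p,Q.as_matrix())
print((Q.inv().apply(np.array([.4265,.1668,.027])-p)/.5))
E
```

```text
[0.4225 0.164  0.0954] [[-0.3584  0.9335 -0.0085]
 [ 0.9336  0.3583 -0.0047]
 [-0.0014 -0.0097 -1.    ]]
[0.0025 0.0108 0.1368]
```

step_arm(
  increments=[
    {"delta_pos": [0.002,0.01,0.03],"rotation": [-0.006,0,0],"claw": 85},
    {"delta_pos": [0,0,0.05],"rotation": [0,0,0],"claw": 85},
    {"delta_pos": [0,0,0.05],"rotation": [0,0,0],"claw": 80},
    {"delta_pos": [0,0,0.007],"rotation": [0,0,0],"claw": 72},
    {"delta_pos": [0,0,0],"rotation": [0,0,0],"claw": 62},
    {"delta_pos": [0,0,0],"rotation": [0,0,0],"claw": 45},
    {"delta_pos": [0,0,0],"rotation": [0,0,0],"claw": 45},
    {"delta_pos": [0,0,0],"rotation": [0,0,0],"claw": 45},
    {"delta_pos": [0,0,0],"rotation": [0,0,0],"claw": 45},
    {"delta_pos": [0,0,0],"rotation": [0,0,0],"claw": 45},
  ],
  force=60,
)

```text
time: 10.85
eef_pos: [0.4307, 0.1686, 0.0306]
orientation: [1.776, 2.583, 0.009]
wrist_force: [-1.4, 0.1, 6.9]
width: 0.639
grip_force: 62.2
```

```bash
python3 - <<'E'
from h import *
np.set_printoptions(precision=4,suppress=True)
s=bot.observe();p=np.array(s['eef_pos']);print(p,s['width']*85.4,s['grip_force'],s['wrist_force'],s['qpos'])
plan([(p+[0,0,.1],down(21),3,45),((.48,.06,.26),down(0),4,45),((.50,-.0,.31),down(0),3,45)])
E
```

```text
[0.4307 0.1686 0.0306] 54.541616611257076 62.224408779011355 [-1.3542  0.0549  6.9438] [ 0.1392  0.4101 -0.7127  2.1492  0.4175  0.71   -0.4871]
{"delta_pos":[0.0, 0.001, -0.067],"rotation":[0.002, 0.0, 0.0],"claw":45},
{"delta_pos":[0.0, 0.0, -0.066],"rotation":[0.002, 0.001, 0.0],"claw":45},
{"delta_pos":[0.0, 0.0, -0.067],"rotation":[0.002, 0.0, 0.0],"claw":45},
{"delta_pos":[-0.06, 0.004, -0.065],"rotation":[0.0, 0.0, 0.058],"claw":45},
{"delta_pos":[-0.059, 0.009, -0.065],"rotation":[0.0, 0.0, 0.058],"claw":45},
{"delta_pos":[-0.058, 0.014, -0.064],"rotation":[0.0, 0.0, 0.059],"claw":45},
{"delta_pos":[-0.056, 0.019, -0.065],"rotation":[0.0, 0.001, 0.058],"claw":45},
{"delta_pos":[-0.04, 0.013, -0.033],"rotation":[0.0, 0.0, 0.0],"claw":45},
{"delta_pos":[-0.04, 0.014, -0.033],"rotation":[0.0, 0.0, 0.0],"claw":45},
{"delta_pos":[-0.04, 0.013, -0.034],"rotation":[0.0, 0.0, 0.0],"claw":45} 
--
```

step_arm(
  increments=[
    {"delta_pos": [0,0,-0.04],"rotation": [0.002,0,0],"claw": 45},
    {"delta_pos": [0,0,-0.08],"rotation": [0.002,0,0],"claw": 45},
    {"delta_pos": [0,0,-0.08],"rotation": [0.002,0,0],"claw": 45},
    {"delta_pos": [-0.06,0.004,-0.065],"rotation": [0,0,0.058],"claw": 45},
    {"delta_pos": [-0.059,0.009,-0.065],"rotation": [0,0,0.058],"claw": 45},
    {"delta_pos": [-0.058,0.014,-0.064],"rotation": [0,0,0.059],"claw": 45},
    {"delta_pos": [-0.056,0.019,-0.065],"rotation": [0,0,0.058],"claw": 45},
    {"delta_pos": [-0.07,0.013,-0.04],"rotation": [0,0,0],"claw": 45},
    {"delta_pos": [-0.07,0.014,-0.04],"rotation": [0,0,0],"claw": 45},
    {"delta_pos": [-0.07,0.013,-0.03],"rotation": [0,0,0],"claw": 45},
  ],
  force=70,
)

```text
time: 12.1
eef_pos: [0.4992, -0.0464, 0.3155]
orientation: [2.22, 2.22, -0.004]
wrist_force: [1.4, 0.5, -2.5]
width: 0.638
grip_force: 74.0
```

step_arm(
  increments=[
    {"delta_pos": [0,0,0],"rotation": [0,-0.04,0],"claw": 45},
    {"delta_pos": [0,0,0],"rotation": [0,-0.08,0],"claw": 45},
    {"delta_pos": [0,0,0],"rotation": [0,-0.08,0],"claw": 45},
    {"delta_pos": [0,0,0],"rotation": [0,-0.08,0],"claw": 45},
    {"delta_pos": [0,0,0],"rotation": [0,-0.08,0],"claw": 45},
    {"delta_pos": [0,0,0],"rotation": [0,-0.08,0],"claw": 45},
    {"delta_pos": [0,0,0],"rotation": [0,-0.08,0],"claw": 45},
    {"delta_pos": [0,0,0],"rotation": [0,-0.08,0],"claw": 45},
    {"delta_pos": [0,0,0],"rotation": [0,-0.08,0],"claw": 45},
    {"delta_pos": [0,0,0],"rotation": [0,-0.08,0],"claw": 45},
  ],
)

```text
time: 13.35
eef_pos: [0.4994, -0.0446, 0.3142]
orientation: [1.477, 1.479, -1.01]
wrist_force: [0.5, -0.8, -1.5]
width: 0.64
grip_force: 74.0
```

```bash
python3 - <<'E'
from h import *
np.set_printoptions(precision=4,suppress=True)
s=bot.observe();Q=R.from_rotvec(s['orientation']);print(s['eef_pos'],s['qpos'],s['width']*85.4);print(Q.as_matrix())
a=bot.capture('side')['pixels'];b=bot.capture('top')['pixels']
cv2.imwrite('pics/p5.png',np.hstack([a[:,150:550],b[:,130:530]])[:,:,::-1])
E
```

```text
[ 0.4994 -0.0446  0.3142] [-0.0439  0.4577 -0.6685  1.8584  1.0478  1.9408 -0.9735] 54.65190840270725
[[-0.0012  1.      0.0008]
 [ 0.3637  0.0012 -0.9315]
 [-0.9315 -0.0008 -0.3637]]
```

View pics/p5.png

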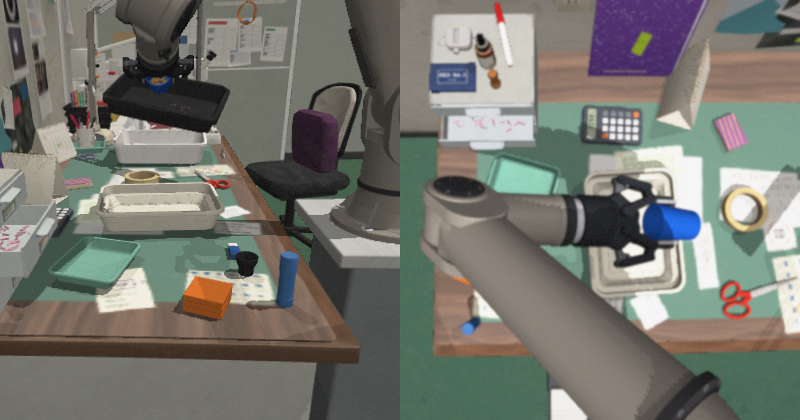

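The side view has the black object at crop (165,105) overlapping the hand, so it lies nearer the side camera, off the desk end (not in the top view). The top view shows the tipped cup at crop (670,222), over the right part of the cream tray, with the wrist on the left.

```bash
python3 - <<'E'
from h import *
T=lambda th:down(0)*R.from_euler('y',-th,degrees=True)
plan([((.50,-.075,.32),T(104),5,45)])
E
```

```text
{"delta_pos":[-0.008, 0.0, 0.01],"rotation":[0.0, -0.079, 0.001],"claw":45},
{"delta_pos":[-0.006, 0.001, 0.011],"rotation":[0.0, -0.079, 0.001],"claw":45},
{"delta_pos":[-0.005, 0.0, 0.012],"rotation":[0.001, -0.079, 0.001],"claw":45},
{"delta_pos":[-0.004, 0.001, 0.013],"rotation":[0.001, -0.079, 0.001],"claw":45},
{"delta_pos":[-0.002, 0.0, 0.012],"rotation":[0.0, -0.078, 0.001],"claw":45} 
--
```

step_arm(
  increments=[
    {"delta_pos": [-0.008,0,0.01],"rotation": [0,-0.079,0],"claw": 45},
    {"delta_pos": [-0.006,0,0.011],"rotation": [0,-0.079,0],"claw": 45},
    {"delta_pos": [-0.005,0,0.012],"rotation": [0,-0.079,0],"claw": 45},
    {"delta_pos": [-0.004,0,0.013],"rotation": [0,-0.079,0],"claw": 45},
    {"delta_pos": [-0.002,0,0.012],"rotation": [0,-0.078,0],"claw": 45},
    {"delta_pos": [0,0,0],"rotation": [0,0,0],"claw": 45},
    {"delta_pos": [0,0,0],"rotation": [0,0,0],"claw": 45},
    {"delta_pos": [0,0,0],"rotation": [0,0,0],"claw": 45},
    {"delta_pos": [0,0,0],"rotation": [0,0,0],"claw": 45},
    {"delta_pos": [0,0,0],"rotation": [0,0,0],"claw": 45},
  ],
)

```text
time: 14.7
eef_pos: [0.4991, -0.0761, 0.3238]
orientation: [1.028, 1.028, -1.315]
wrist_force: [0.6, 0.7, -0.7]
width: 0.643
grip_force: 74.0
```

```bash
python3 - <<'E'
from h import *
np.set_printoptions(precision=4,suppress=True)
s=bot.observe();Q=R.from_rotvec(s['orientation']);print(s['eef_pos'],s['qpos'],s['width']*85.4);print(Q.as_matrix(),np.degrees(np.arccos(-Q.as_matrix()[2,2])))
E
```

```text
[ 0.4991 -0.0761  0.3238] [-0.6279  0.6883  0.1078  1.9651  1.1711  1.9814 -1.0763] 54.90351408343339
[[-0.0008  1.     -0.0002]
 [-0.2411 -0.0004 -0.9705]
 [-0.9705 -0.0007  0.2411]] 103.95438182891546
```

```bash
python3 - <<'E'
from h import *
a=bot.capture('side')['pixels'];b=bot.capture('top')['pixels']
cv2.imwrite('pics/p6.png',np.hstack([a[:,100:500],b[:,130:530]])[:,:,::-1])
E
```

```text
(no output)
```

View pics/p6.png

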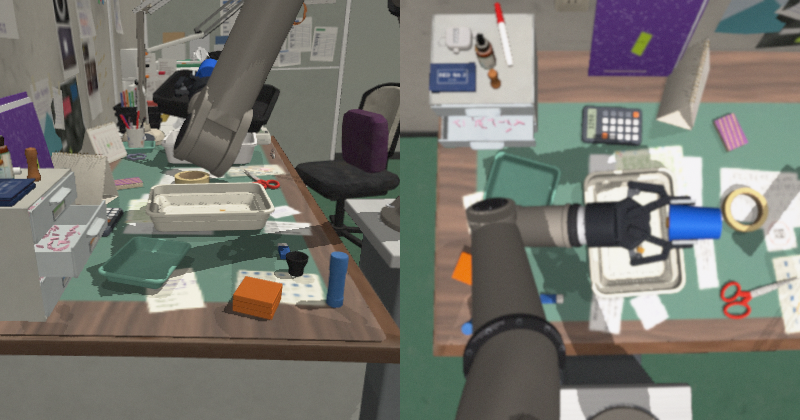

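Side view: the wrist's lowest point is near crop (220,170), about 0.19 m up, so there is room to tip on. Top view: the cup is at crop (695,222), with its mouth above the tray's middle.

step_arm(
  increments=[
    {"delta_pos": [0,0,0],"rotation": [0,-0.04,0],"claw": 45},
    {"delta_pos": [0,0,0],"rotation": [0,-0.05,0],"claw": 45},
    {"delta_pos": [0,0,0],"rotation": [0,-0.05,0],"claw": 45},
    {"delta_pos": [0,0,0],"rotation": [0,-0.05,0],"claw": 45},
    {"delta_pos": [0,0,0],"rotation": [0,-0.03,0],"claw": 45},
    {"delta_pos": [0,0,0],"rotation": [0,0,0],"claw": 45},
    {"delta_pos": [0,0,0],"rotation": [0,0,0],"claw": 45},
    {"delta_pos": [0,0,0],"rotation": [0,0,0],"claw": 45},
    {"delta_pos": [0,0,0],"rotation": [0,0,0],"claw": 45},
    {"delta_pos": [0,0,0],"rotation": [0,0,0],"claw": 45},
  ],
)

```text
time: 16.05
eef_pos: [0.499, -0.0759, 0.3236]
orientation: [0.764, 0.766, -1.433]
wrist_force: [0.5, -0.4, -0.6]
width: 0.641
grip_force: 74.0
```

```bash
python3 - <<'E'
from h import *
np.set_printoptions(precision=4,suppress=True)
s=bot.observe();Q=R.from_rotvec(s['orientation']);print(s['eef_pos'],s['qpos'],s['width']*85.4,s['wrist_force']);print(np.degrees(np.arccos(-Q.as_matrix()[2,2])))
for n in('top','side'):
    c=bot.capture(n);save(c,n+'7.png')
    h=cv2.cvtColor(c['pixels'],cv2.COLOR_RGB2HSV);m=cv2.inRange(h,(14,90,60),(32,255,255))
    for ct in cv2.findContours(m,0,1)[0]:
        a=cv2.contourArea(ct)
        if a>3: b=cv2.boundingRect(ct);print(n,b,a,onz(c,[b[0]+b[2]/2,b[1]+b[3]/2],.02)[0])
E
```

```text
[ 0.499  -0.0759  0.3236] [-0.7922  0.9407  0.4039  1.9878  1.1892  1.9823 -1.1493] 54.71327877683926 [ 0.4823 -0.3591 -0.6195]
123.78112677233662
top (0, 348, 13, 72) 575.0 [0.1675 0.7714 0.02  ]
top (387, 261, 3, 5) 3.5 [ 0.4276 -0.0898  0.02  ]
top (183, 253, 24, 26) 261.0 [0.4271 0.35   0.02  ]
top (472, 191, 8, 3) 8.5 [ 0.5896 -0.3039  0.02  ]
top (453, 191, 44, 41) 320.5 [ 0.5448 -0.2985  0.02  ]
side (500, 356, 6, 7) 3.5 [0.2597 0.4801 0.02  ]
side (413, 355, 7, 4) 4.5 [0.3628 0.4806 0.02  ]
side (452, 354, 6, 8) 3.5 [0.3163 0.4802 0.02  ]
side (378, 353, 5, 6) 4.0 [0.407  0.4806 0.02  ]
side (36, 348, 6, 4) 6.5 [0.8526 0.4799 0.02  ]
side (188, 347, 4, 5) 4.0 [0.6525 0.4758 0.02  ]
side (142, 347, 10, 6) 3.5 [0.7091 0.4779 0.02  ]
side (423, 346, 7, 4) 4.0 [0.3464 0.4628 0.02  ]
side (25, 345, 8, 6) 4.5 [0.8684 0.476  0.02  ]
side (338, 200, 5, 5) 11.5 [ 0.4224 -0.0797  0.02  ]
side (275, 172, 12, 11) 54.0 [ 0.5828 -0.2938  0.02  ]
side (87, 158, 15, 9) 65.5 [ 1.2321 -0.4811  0.02  ]
side (88, 147, 6, 8) 23.5 [ 1.325  -0.6501  0.02  ]
side (95, 146, 7, 8) 22.0 [ 1.3034 -0.6657  0.02  ]
side (260, 113, 9, 9) 38.0 [ 0.7388 -1.3695  0.02  ]
side (226, 90, 3, 17) 12.5 [ 1.0839 -2.2053  0.02  ]
side (263, 33, 21, 9) 105.0 [ -7.6406 102.1189   0.02  ]
```

step_arm(
  increments=[
    {"delta_pos": [-0.05,0,0.033],"rotation": [0,0,0],"claw": 45},
    {"delta_pos": [-0.05,0,0.033],"rotation": [0,-0.05,0],"claw": 45},
    {"delta_pos": [0,0,0],"rotation": [0,-0.05,0],"claw": 45},
    {"delta_pos": [0,0,0.02],"rotation": [0,0,0],"claw": 45},
    {"delta_pos": [0,0,-0.03],"rotation": [0,0,0],"claw": 45},
    {"delta_pos": [0,0,0.02],"rotation": [0,0,0],"claw": 45},
    {"delta_pos": [0,0,-0.01],"rotation": [0,0,0],"claw": 45},
    {"delta_pos": [0,0,0],"rotation": [0,0,0],"claw": 45},
    {"delta_pos": [0,0,0],"rotation": [0,0,0],"claw": 45},
    {"delta_pos": [0,0,0],"rotation": [0,0,0],"claw": 45},
  ],
)

```text
time: 17.4
eef_pos: [0.4991, -0.0755, 0.3834]
orientation: [0.642, 0.645, -1.474]
wrist_force: [0.8, 0.3, -2.0]
width: 0.641
grip_force: 74.0
```

```bash
python3 - <<'E'
from h import *
np.set_printoptions(precision=4,suppress=True)
s=bot.observe();Q=R.from_rotvec(s['orientation']);print(s['time'],s['eef_pos'],s['qpos'],s['width']*85.4,s['wrist_force']);print(np.degrees(np.arccos(-Q.as_matrix()[2,2])))
T=lambda th:down(0)*R.from_euler('y',-th,degrees=True)
plan([((.50,-.05,.36),T(68),8,45),((.51,0.02,.34),T(0),8,45),((.55,.14,.26),down(15),4,45)])
c=bot.capture('wrist');save(c,'w7.png')
h=cv2.cvtColor(c['pixels'],cv2.COLOR_RGB2HSV);m=cv2.inRange(h,(14,90,60),(32,255,255))
print([(cv2.boundingRect(x),cv2.contourArea(x)) for x in cv2.findContours(m,0,1)[0] if cv2.contourArea(x)>10])
E
```

```text
17.4 [ 0.4991 -0.0755  0.3834] [-0.8811  0.9678  0.5891  2.0272  1.262   1.9698 -1.0922] 54.75941748225602 [ 0.7638  0.339  -2.0364]
132.81714818823457
{"delta_pos":[0.0, 0.0, -0.009],"rotation":[0.0, 0.09, 0.0],"claw":45},
{"delta_pos":[0.001, 0.0, -0.009],"rotation":[0.0, 0.09, 0.0],"claw":45},
{"delta_pos":[0.002, 0.0, -0.008],"rotation":[0.0, 0.09, 0.0],"claw":45},
{"delta_pos":[0.004, 0.0, -0.008],"rotation":[0.0, 0.09, 0.0],"claw":45},
{"delta_pos":[0.005, 0.0, -0.007],"rotation":[0.0, 0.09, 0.0],"claw":45},
{"delta_pos":[0.005, 0.001, -0.007],"rotation":[0.0, 0.09, 0.0],"claw":45},
{"delta_pos":[0.006, 0.0, -0.005],"rotation":[0.0, 0.09, 0.0],"claw":45},
{"delta_pos":[0.008, 0.001, -0.005],"rotation":[0.0, 0.09, 0.001],"claw":45},
{"delta_pos":[0.011, 0.002, -0.014],"rotation":[0.0, 0.094, 0.0],"claw":45},
{"delta_pos":[0.013, 0.003, -0.013],"rotation":[0.0, 0.095, 0.0],"claw":45} 
--
{"delta_pos":[0.015, 0.002, -0.01],"rotation":[0.0, 0.094, 0.0],"claw":45},
{"delta_pos":[0.016, 0.003, -0.008],"rotation":[0.0, 0.095, 0.0],"claw":45},
{"delta_pos":[0.017, 0.002, -0.006],"rotation":[0.0, 0.094, 0.0],"claw":45},
{"delta_pos":[0.018, 0.003, -0.003],"rotation":[0.0, 0.095, 0.0],"claw":45},
{"delta_pos":[0.018, 0.002, 0.0],"rotation":[0.0, 0.094, 0.0],"claw":45},
{"delta_pos":[0.019, 0.003, 0.002],"rotation":[0.0, 0.095, 0.0],"claw":45},
{"delta_pos":[0.06, 0.02, 0.04],"rotation":[0.0, 0.0, -0.042],"claw":45},
{"delta_pos":[0.059, 0.024, 0.04],"rotation":[0.0, 0.0, -0.042],"claw":45},
{"delta_pos":[0.057, 0.027, 0.04],"rotation":[0.0, 0.0, -0.042],"claw":45},
{"delta_pos":[0.054, 0.032, 0.04],"rotation":[0.0, 0.0, -0.041],"claw":45} 
--
[]
```

step_arm(
  increments=[
    {"delta_pos": [0,0,-0.009],"rotation": [0,0.09,0],"claw": 45},
    {"delta_pos": [0.001,0,-0.009],"rotation": [0,0.09,0],"claw": 45},
    {"delta_pos": [0.002,0,-0.008],"rotation": [0,0.09,0],"claw": 45},
    {"delta_pos": [0.004,0,-0.008],"rotation": [0,0.09,0],"claw": 45},
    {"delta_pos": [0.005,0,-0.007],"rotation": [0,0.09,0],"claw": 45},
    {"delta_pos": [0.005,0,-0.007],"rotation": [0,0.09,0],"claw": 45},
    {"delta_pos": [0.006,0,-0.005],"rotation": [0,0.09,0],"claw": 45},
    {"delta_pos": [0.008,0,-0.005],"rotation": [0,0.09,0],"claw": 45},
    {"delta_pos": [0.011,0.002,-0.014],"rotation": [0,0.094,0],"claw": 45},
    {"delta_pos": [0.013,0.003,-0.013],"rotation": [0,0.095,0],"claw": 45},
  ],
)

```text
time: 18.7
eef_pos: [0.5011, -0.0322, 0.3548]
orientation: [1.694, 1.695, -0.805]
wrist_force: [0.3, -0.4, -1.1]
width: 0.638
grip_force: 74.0
```

step_arm(
  increments=[
    {"delta_pos": [0.015,0.002,-0.01],"rotation": [0,0.094,0],"claw": 45},
    {"delta_pos": [0.016,0.003,-0.008],"rotation": [0,0.095,0],"claw": 45},
    {"delta_pos": [0.017,0.002,-0.006],"rotation": [0,0.094,0],"claw": 45},
    {"delta_pos": [0.018,0.003,-0.003],"rotation": [0,0.095,0],"claw": 45},
    {"delta_pos": [0.018,0.002,0],"rotation": [0,0.094,0],"claw": 45},
    {"delta_pos": [0.019,0.003,0.002],"rotation": [0,0.095,0],"claw": 45},
    {"delta_pos": [0.06,0.02,0.04],"rotation": [0,0,-0.042],"claw": 45},
    {"delta_pos": [0.059,0.024,0.04],"rotation": [0,0,-0.042],"claw": 45},
    {"delta_pos": [0.057,0.027,0.04],"rotation": [0,0,-0.042],"claw": 45},
    {"delta_pos": [0.054,0.032,0.04],"rotation": [0,0,-0.041],"claw": 45},
  ],
)

```text
time: 19.95
eef_pos: [0.5484, 0.1401, 0.2588]
orientation: [-1.909, -2.492, 0.004]
wrist_force: [0.8, 0.6, -0.6]
width: 0.641
grip_force: 73.9
```

```bash
python3 - <<'E'
from h import *
np.set_printoptions(precision=4,suppress=True)
s=bot.observe();Q=R.from_rotvec(s['orientation']);print(s['time'],s['eef_pos'],s['qpos'],s['width']*85.4,s['wrist_force'],Q.as_matrix()[:,2])
c=bot.capture('top');save(c,'t8.png')
h=cv2.cvtColor(c['pixels'],cv2.COLOR_RGB2HSV);m=cv2.inRange(h,(12,75,40),(32,255,255));m[:, :315]=0;m[:,415:]=0;m[:165]=0;m[300:]=0
print([(cv2.boundingRect(x),cv2.contourArea(x),onz(c,x[:,0].mean(0),.016)[0]) for x in cv2.findContours(m,0,1)[0] if cv2.contourArea(x)>3])
w=bot.capture('wrist')['pixels']
cv2.imwrite('pics/p8.png',np.hstack([cv2.resize(c['pixels'][160:310,305:425],(400,500),interpolation=2),cv2.resize(w[:,100:460],(400,500))])[:,:,::-1])
E
```

```text
19.95 [0.5484 0.1401 0.2588] [-0.6397  0.243   0.3794  1.7104 -0.0957  1.2097  0.0275] 54.72464637386819 [ 0.844   0.6238 -0.6247] [-0.0033 -0.0006 -1.    ]
[]
```

```bash
python3 - <<'E'
from h import *
np.set_printoptions(precision=3,suppress=True)
for n,(x0,x1,y0,y1) in(('top',(318,410,172,292)),('side',(245,372,183,222))):
    c=bot.capture(n);h=cv2.cvtColor(c['pixels'],cv2.COLOR_RGB2HSV)
    sub=h[y0:y1,x0:x1].reshape(-1,3);print(n,np.percentile(sub,[5,50,95,99],axis=0))
    m=((h[:,:,1]>75)&(h[:,:,0]>8)&(h[:,:,0]<40)).astype(np.uint8);k=np.zeros_like(m);k[y0:y1,x0:x1]=m[y0:y1,x0:x1]
    for x in cv2.findContours(k,0,1)[0]: 
        if cv2.contourArea(x)>1: print(cv2.boundingRect(x),cv2.contourArea(x),onz(c,x[:,0].mean(0),.016)[0],h[tuple(x[0,0][::-1])])
E
```

```text
top [[ 13.  11. 111.]
 [ 18.  30. 145.]
 [ 27.  35. 233.]
 [ 30.  38. 234.]]
(386, 262, 5, 7) 8.0 [ 0.425 -0.089  0.016] [ 18  92 175]
side [[ 20.  23. 122.]
 [ 23.  30. 154.]
 [ 30.  49. 229.]
 [ 73. 153. 233.]]
(336, 198, 7, 7) 22.5 [ 0.424 -0.099  0.016] [ 18  82 189]
```

View pics/p8.png

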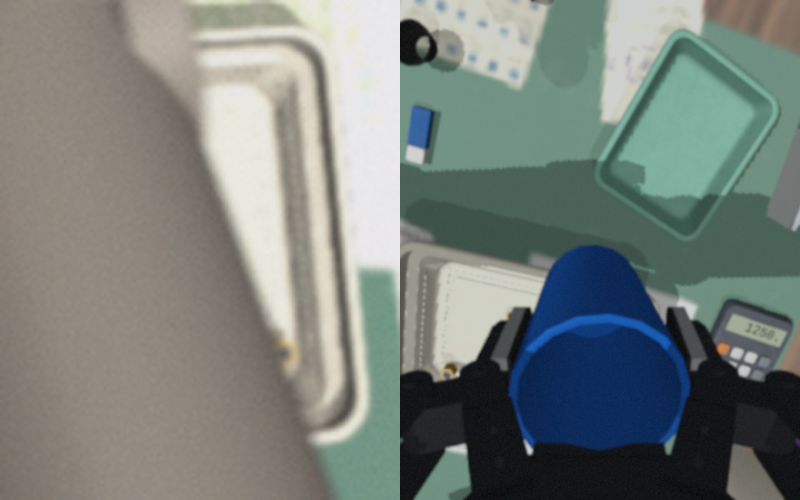

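The left crop shows the forearm hiding most of the tray, with one nut at (285,352). The right crop shows nuts in the tray at (448,372) and (507,315), and no brass visible in the cup. I'll move over the mint tray and count from there.

```bash
python3 - <<'E'
from h import *
plan([((.61,.222,.15),down(20),6,45)])
E
```

```text
{"delta_pos":[0.021, 0.027, 0.036],"rotation":[0.0, 0.0, -0.009],"claw":45},
{"delta_pos":[0.021, 0.028, 0.036],"rotation":[-0.001, 0.0, -0.009],"claw":45},
{"delta_pos":[0.021, 0.028, 0.036],"rotation":[0.0, 0.0, -0.009],"claw":45},
{"delta_pos":[0.02, 0.028, 0.037],"rotation":[-0.001, 0.0, -0.009],"claw":45},
{"delta_pos":[0.02, 0.028, 0.036],"rotation":[0.0, 0.0, -0.01],"claw":45},
{"delta_pos":[0.019, 0.028, 0.037],"rotation":[-0.001, 0.0, -0.009],"claw":45} 
--
```

```bash
python3 - <<'E'
from h import *
np.set_printoptions(precision=3,suppress=True)
t=np.load('pics/top0.npy',allow_pickle=True).item();s=np.load('pics/side0.npy',allow_pickle=True).item()
for a,b in(([265,143],[214,204]),([171,144],[160,232]),([265,143],[205,185])):
    o1,v1=ray(t,a);o2,v2=ray(s,b);v1=v1[0];v2=v2[0]
    l=np.linalg.lstsq(np.c_[v1,-v2],o2-o1,rcond=None)[0];print(o1+v1*l[0],o2+v2*l[1])
print(onz(t,[[265,143],[171,144]],.1),onz(t,[[265,143],[171,144]],.14))
w=bot.capture('wrist');print('mint wrist corners',onz(w,np.array([[682-400,32],[778-400,105],[690-400,238],[597-400,172]])*[.9,.84]+[100,0],.026))
E
```

```text
[0.684 0.186 0.118] [0.674 0.184 0.115]
[0.678 0.377 0.137] [0.707 0.384 0.147]
[0.675 0.184 0.149] [0.687 0.186 0.153]
[[0.689 0.187 0.1  ]
 [0.688 0.388 0.1  ]] [[0.677 0.185 0.14 ]
 [0.677 0.377 0.14 ]]
mint wrist corners [[0.583 0.303 0.026]
 [0.691 0.271 0.026]
 [0.649 0.131 0.026]
 [0.539 0.167 0.026]]
```

```bash
python3 - <<'E'
from h import *
plan([((.596,.222,.15),down(20),6,45)])
E
```

```text
{"delta_pos":[0.023, 0.023, 0.037],"rotation":[0.0, 0.0, -0.009],"claw":45},
{"delta_pos":[0.022, 0.023, 0.036],"rotation":[0.0, 0.0, -0.009],"claw":45},
{"delta_pos":[0.022, 0.023, 0.037],"rotation":[0.0, 0.0, -0.01],"claw":45},
{"delta_pos":[0.022, 0.023, 0.036],"rotation":[-0.001, 0.0, -0.009],"claw":45},
{"delta_pos":[0.022, 0.024, 0.037],"rotation":[0.0, 0.0, -0.01],"claw":45},
{"delta_pos":[0.021, 0.024, 0.036],"rotation":[-0.001, 0.0, -0.009],"claw":45} 
--
```

step_arm(
  increments=[
    {"delta_pos": [0.023,0.023,0.037],"rotation": [0,0,-0.009],"claw": 45},
    {"delta_pos": [0.022,0.023,0.036],"rotation": [0,0,-0.009],"claw": 45},
    {"delta_pos": [0.022,0.023,0.037],"rotation": [0,0,-0.01],"claw": 45},
    {"delta_pos": [0.022,0.023,0.036],"rotation": [0,0,-0.009],"claw": 45},
    {"delta_pos": [0.022,0.024,0.037],"rotation": [0,0,-0.01],"claw": 45},
    {"delta_pos": [0.021,0.024,0.036],"rotation": [0,0,-0.009],"claw": 45},
    {"delta_pos": [0,0,0],"rotation": [0,0,0],"claw": 45},
    {"delta_pos": [0,0,0],"rotation": [0,0,0],"claw": 45},
    {"delta_pos": [0,0,0],"rotation": [0,0,0],"claw": 45},
    {"delta_pos": [0,0,0],"rotation": [0,0,0],"claw": 45},
  ],
)

```text
time: 21.45
eef_pos: [0.5966, 0.2233, 0.1513]
orientation: [-1.801, -2.573, -0.001]
wrist_force: [0.3, -0.2, -0.8]
width: 0.642
grip_force: 73.9
```

```bash
cat > nuts.py <<'E'
from h import *
np.set_printoptions(precision=4,suppress=True)
s=bot.observe();print(s['time'],s['eef_pos'],s['width']*85.4,R.from_rotvec(s['orientation']).as_matrix()[:,2])
for n,(x0,x1,y0,y1) in(('top',(318,410,172,292)),('side',(245,372,183,215)),('wrist',(0,560,0,420))):
    c=bot.capture(n);h=cv2.cvtColor(c['pixels'],cv2.COLOR_RGB2HSV)
    m=((h[:,:,1]>75)&(h[:,:,0]>10)&(h[:,:,0]<35)&(h[:,:,2]>60)).astype(np.uint8);k=np.zeros_like(m);k[y0:y1,x0:x1]=m[y0:y1,x0:x1]
    for x in cv2.findContours(k,0,1)[0]:
        if cv2.contourArea(x)>2: print(n,cv2.boundingRect(x),cv2.contourArea(x),onz(c,x[:,0].mean(0),.016)[0])
c=bot.capture('top')
print('coverage gray',[int(c['pixels'][r,340:400,0].mean()) for r in range(180,290,15)])
E
python3 nuts.py; python3 -c "
from h import *
s=bot.observe();p=np.array(s['eef_pos'])
plan([((.596,.222,.06),down(20),3,45),((.596,.222,.0335),down(20),3,45)])"
```

```text
21.45 [0.5966 0.2233 0.1513] 54.819329348822066 [-0.0004  0.0008 -1.    ]
top (386, 262, 5, 7) 8.5 [ 0.4254 -0.089   0.016 ]
top (349, 234, 5, 8) 10.0 [ 0.487  -0.0054  0.016 ]
top (353, 226, 5, 7) 7.5 [ 0.5063 -0.0149  0.016 ]
top (352, 216, 5, 9) 10.5 [ 0.5288 -0.0135  0.016 ]
side (336, 198, 7, 7) 24.0 [ 0.4244 -0.0994  0.016 ]
wrist (144, 374, 7, 8) 10.5 [ 0.5357 -0.015   0.016 ]
wrist (466, 0, 49, 26) 123.0 [0.7001 0.417  0.016 ]
wrist (72, 0, 84, 38) 1722.5 [0.4317 0.3177 0.016 ]
coverage gray [214, 222, 223, 217, 216, 225, 223, 157]
{"delta_pos":[-0.001, -0.001, 0.06],"rotation":[0.0, 0.0, 0.0],"claw":45},
{"delta_pos":[-0.001, 0.0, 0.061],"rotation":[0.0, 0.0, 0.0],"claw":45},
{"delta_pos":[-0.001, -0.001, 0.06],"rotation":[-0.001, -0.001, 0.001],"claw":45},
{"delta_pos":[0.0, 0.0, 0.018],"rotation":[0.0, 0.0, 0.0],"claw":45},
{"delta_pos":[0.0, 0.0, 0.018],"rotation":[0.0, 0.0, 0.0],"claw":45},
{"delta_pos":[0.0, 0.0, 0.017],"rotation":[0.0, 0.0, 0.0],"claw":45} 
--
```

All four nuts are in the tray. I'll set the cup down.

step_arm(
  increments=[
    {"delta_pos": [-0.001,-0.001,0.06],"rotation": [0,0,0],"claw": 45},
    {"delta_pos": [-0.001,0,0.061],"rotation": [0,0,0],"claw": 45},
    {"delta_pos": [0,-0.001,0.055],"rotation": [0,0,0],"claw": 45},
    {"delta_pos": [0,0,0.03],"rotation": [0,0,0],"claw": 45},
    {"delta_pos": [0,0,0.017],"rotation": [0,0,0],"claw": 45},
    {"delta_pos": [0,0,0.01],"rotation": [0,0,0],"claw": 45},
    {"delta_pos": [0,0,0.003],"rotation": [0,0,0],"claw": 45},
    {"delta_pos": [0,0,0],"rotation": [0,0,0],"claw": 45},
    {"delta_pos": [0,0,0],"rotation": [0,0,0],"claw": 45},
    {"delta_pos": [0,0,0],"rotation": [0,0,0],"claw": 45},
  ],
)

```text
time: 22.9
eef_pos: [0.5959, 0.2227, 0.0329]
orientation: [-1.8, -2.574, -0.0]
wrist_force: [-0.2, -0.2, 0.5]
width: 0.642
grip_force: 73.9
```

step_arm(
  increments=[
    {"delta_pos": [0,0,0.002],"rotation": [0,0,0],"claw": 45},
    {"delta_pos": [0,0,0],"rotation": [0,0,0],"claw": 45},
    {"delta_pos": [0,0,0],"rotation": [0,0,0],"claw": 58},
    {"delta_pos": [0,0,0],"rotation": [0,0,0],"claw": 64},
    {"delta_pos": [0,0,0],"rotation": [0,0,0],"claw": 70},
    {"delta_pos": [0,0,0],"rotation": [0,0,0],"claw": 74},
    {"delta_pos": [0,0,0],"rotation": [0,0,0],"claw": 74},
    {"delta_pos": [0,0,-0.03],"rotation": [0,0,0],"claw": 74},
    {"delta_pos": [0,0,-0.06],"rotation": [0,0,0],"claw": 74},
    {"delta_pos": [0,0,-0.08],"rotation": [0,0,0],"claw": 74},
  ],
)

```text
time: 24.15
eef_pos: [0.5952, 0.2223, 0.1176]
orientation: [-1.799, -2.573, 0.002]
wrist_force: [0.4, -0.2, -1.1]
width: 0.869
grip_force: 0.0
```

step_arm(
  increments=[
    {"delta_pos": [0,0,-0.1],"rotation": [0,0,0],"claw": 74},
    {"delta_pos": [0,0,-0.1],"rotation": [0,0,0],"claw": 74},
    {"delta_pos": [-0.08,-0.02,-0.02],"rotation": [0,0,0],"claw": 74},
    {"delta_pos": [-0.08,-0.02,0],"rotation": [0,0,0],"claw": 74},
    {"delta_pos": [-0.08,-0.02,0],"rotation": [0,0,0],"claw": 74},
    {"delta_pos": [-0.08,-0.02,0],"rotation": [0,0,0],"claw": 74},
    {"delta_pos": [-0.08,-0.02,0],"rotation": [0,0,0],"claw": 74},
    {"delta_pos": [-0.06,0,0],"rotation": [0,0,0],"claw": 74},
    {"delta_pos": [0,0,0],"rotation": [0,0,0],"claw": 74},
    {"delta_pos": [0,0,0],"rotation": [0,0,0],"claw": 74},
  ],
)

```text
time: 25.4
eef_pos: [0.6278, -0.0097, 0.2269]
orientation: [-1.798, -2.574, -0.001]
wrist_force: [-0.1, 0.3, 1.1]
width: 0.869
grip_force: 0.0
```

```bash
python3 - <<'E'
from h import *
np.set_printoptions(precision=3,suppress=True)
s=bot.observe();print(s['time'],s['eef_pos'],s['width']*85.4)
c=bot.capture('top')
for x in blobs(c,'blue',40): print('blue',cv2.boundingRect(x),rect(c,x,.077),rect(c,x,.011))
for x in blobs(c,'orange',40): print('orange',rect(c,x,.03))
for x in blobs(c,'dark',40): print('dark',cv2.boundingRect(x))
d=bot.capture('side')
for x in blobs(d,'blue',60): print('side blue',cv2.boundingRect(x),cv2.contourArea(x))
print('expect cup px', proj(d,[[.596,.222,.002],[.596,.222,.077]]))
# unchanged regions vs first picture
t=np.load('pics/top0.npy',allow_pickle=True).item()['pixels'].astype(int)
for n,(a,b,u,v) in dict(lens=(236,256,296,314),rubber=(268,295,291,305),calc=(310,374,104,146)).items(): print(n,np.abs(t[u:v,a:b]-c['pixels'][u:v,a:b]).mean())
E
python3 nuts.py
```

```text
25.4 [ 0.628 -0.01   0.227] 74.24092148550622
blue (238, 176, 25, 28) [591.9 220.6  52.1  59.4  89.8] [602.8 226.2  56.1  64.   89.8]
blue (271, 295, 14, 8) [358.8 162.8  27.4  14.5  89.3] [351.8 164.   29.6  15.7  89.3]
blue (197, 319, 12, 11) [308.  319.9  15.3  25.2  30.2] [297.1 333.2  16.5  27.1  30.2]
orange [420.9 337.9  62.4  62.8  67.3]
dark (357, 102, 51, 83)
dark (384, 34, 24, 66)
dark (538, 30, 22, 14)
dark (505, 35, 25, 10)
dark (508, 16, 18, 10)
dark (548, 11, 12, 9)
side blue (240, 225, 32, 49) 1224.0
side blue (427, 272, 17, 27) 88.5
side blue (379, 246, 11, 13) 78.0
expect cup px [[256.293 267.905]
 [254.328 230.997]]
lens 15.177777777777777
rubber 18.118165784832453
calc 36.59461805555556
25.5 [ 0.6277 -0.0089  0.2265] 74.08544964200617 [-0.0015  0.0014 -1.    ]
top (386, 262, 4, 7) 7.5 [ 0.4247 -0.0882  0.016 ]
top (349, 235, 5, 7) 9.0 [ 0.4877 -0.0049  0.016 ]
top (353, 226, 5, 7) 8.0 [ 0.5067 -0.0149  0.016 ]
top (352, 216, 5, 9) 9.5 [ 0.5288 -0.0134  0.016 ]
side (336, 198, 7, 7) 24.0 [ 0.4244 -0.0994  0.016 ]
wrist (417, 410, 4, 7) 4.0 [ 0.9376 -0.2658  0.016 ]
[... 268 characters left out ...]
 ]
wrist (468, 225, 10, 10) 5.5 [0.8585 0.0092 0.016 ]
wrist (490, 193, 10, 11) 6.0 [0.8628 0.051  0.016 ]
wrist (67, 174, 21, 17) 200.5 [ 0.4232 -0.091   0.016 ]
wrist (374, 169, 14, 13) 96.5 [0.7303 0.0285 0.016 ]
wrist (486, 150, 6, 5) 4.0 [0.8305 0.0932 0.016 ]
wrist (526, 143, 34, 61) 499.5 [0.9085 0.0994 0.016 ]
wrist (179, 139, 19, 18) 209.5 [ 0.5309 -0.0135  0.016 ]
wrist (159, 135, 19, 18) 213.0 [ 0.5092 -0.0165  0.016 ]
wrist (404, 125, 90, 163) 1241.5 [0.8227 0.0321 0.016 ]
wrist (143, 119, 19, 17) 219.5 [ 0.4883 -0.0057  0.016 ]
wrist (489, 118, 4, 4) 4.0 [0.8157 0.1246 0.016 ]
wrist (519, 76, 4, 6) 3.0 [0.826  0.1734 0.016 ]
coverage gray [173, 233, 234, 229, 228, 235, 234, 172]
```

```bash
python3 -c "
from workcell import bot
print(bot.sign_off())"
```

```text
the job is handed in; nothing more can be done
None
```

The job is handed in at about 25.5 s: the cover is on the pile, all four nuts are in the cream tray, and the empty cup stands in the mint tray; the eraser measured where it was, and the arm never went near the loupe or the calculator.

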